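# Centre-punch the last pin hole of a guitar bridge

### The arm

A 7-joint arm with a two-finger parallel gripper is mounted at the origin on the work surface. World frame = base frame: x ahead of the robot, y to its left, z up, the work surface at z = 0. Lengths are in m, angles in rad, forces in N, time in s.
With the tool pointing down it reaches from about 0.4 to 0.85 m from the base axis. Payload 10.4 kg.
Tool frame: the origin (TCP) lies on the centre line of the jaws, within the pads' length; the fingertips stand 17 mm ahead of it and the grasp point (between the pads) lies 2 mm behind it; z points along the fingers, y is the line along which they close (so a half turn about z gives the same grasp; the last joint's range is limited). The gripper opens to 85 mm and grips with 20 to 120 N. Pads are 22 mm wide; open, the fingers measure 114 mm over their backs; the gripper's body (76 mm by 85 mm) begins 54 mm behind the grasp point. The pads swing forward as they close: fully open they stand 13 mm farther back than shut.
Start: joints at [-1.202, 0.332, -0.065, 1.46, 0.022, 1.35, -0.088], TCP at [0.239, 0.578, 0.248] pointing down, gripper open.
Joint ranges: [-2.6, 2.6], [-0.5, 2.12], [-1.47, 1.34], [0.16, 2.42], [-1.27, 4.41], [0.06, 2.06], [-2.6, 2.6]. Speed limits (rad/s): [2.22, 2.22, 2.79, 2.79, 3.14, 3.14, 3.14].

### API

Orientations are given as a unit quaternion [x, y, z, w].
In Python, from workcell import sensors, imaging, order, spotter gives the robot as it stands. The module is installed in compiled form; this text tells all that it offers.
- The arm moves only by the shell command python3 -m inch 'ROWS' [FORCE]. ROWS is JSON, a list that holds one entry, the list of rows, each a list of 7 numbers: the shift along the tool's x, y, z in m, then the turn, a rotation vector about the tool's x, y, z in rad, then the closure, from -1 (fully open) to 1 (shut). In form: [[[x, y, z, ax, ay, az, hand], ...]]. A call has 1 to 10 rows; each row is the pose to reach, as a shift and turn from the pose commanded when the call began, along the tool's axes at that moment; what a row does not reach only later rows make up. A row lasts 1/10 s, in which the tool goes at most 50 mm and 8.59 degrees, less where a joint would pass 70% of its speed; a pose out of reach is approached as far as the arm can. A call with a gripper value outside its range is refused whole. The fingers move at their own pace and stop on an object; FORCE is the grip in N (left out, the last holds). Time passes only in rows, so rows that repeat a pose let the fingers close. It gives the time, the measured TCP pose, the force, the opening and the grip force at its end, in the units of the state.
- sensors.get_obs(): the state, without advancing time (a new reading comes with each control period).
- imaging.camera(name): name is "scene" or "top" or "wrist"; returns the picture (420x560x3 uint8, blue, green, red); there is no depth.
- imaging.calibration(name): a dict with "mtx" (3x3 intrinsics, pixels), "R" (3x3) and "t" (3): a world point X has camera coordinates R X + t; the wrist camera has in their place "tool_from_camera" (4x4, takes a point from camera to tool coordinates, whose origin is the TCP and whose axes are the flange's). Camera axes: x right, y down, z forward; pixel columns grow to the right and rows downward; lengths in m; the calibration is good to about 2 mm. A picture is of the moment at which its call begins: read the wrist's pose just before it. calibration takes no time and is no camera call.
- order.hand_in(): hands the job in; it is judged then, once.
Trained networks look in the newest picture that a camera, given by its name, has taken for a name from the list of things; names that differ only in an ending like _2 or _b are one class to them, and where a whole thing is asked for, a point or a joint stands for the part that bears it (a point fixed in the world has none). Each returns a list of dicts, best first, with "conf" (0 to 1); they miss things now and then, are a little off and sometimes report something else, mostly with a low value. They report only what shows in the picture. A call takes as long as a camera call. They do not tell look-alikes from the thing itself.
- spotter.look_for(label, camera): "pixel" ([column, row] in pixels, amid what is visible of it).
The state is a dict: "clock": time; "joint_pos": joint angles; "joint_velocities": joint speeds; "tau": joint torques, N m; "position": TCP position; "ee_rot": TCP orientation; "ft_force": force on the tool from outside, world axes, zero at the start; "torque": the same for the moment, N m; "grip_width": opening from 0.0 (shut) to 1.0 (fully open); "grasp_force": force on a finger pad.
Only numpy, scipy, OpenCV 4.12 (cv2) and the standard library are available. Lean on these libraries where they do the work, as an engineer would, in place of code of your own. Each camera call takes 0.05 s, during which the arm holds its last target. There are 200 camera calls.

### The job

Slide the carriage of the marking jig until the cross on the bridge blank lies right under the point of the punch. Then take the mallet from its rest and knock the sprung punch all the way down with it, only with the mallet and only at the cross, and let the punch spring back. Put the mallet back in its rest as it was, leaving the carriage set and the other things on the bench where they are.

Things in the scene. Friction and masses are not known exactly. Their poses are not given: they have to be found in the camera images.
- jig: Marking jig fixed to the bench: aluminium base plate 370 mm long (its y axis) and 165 mm wide (from x -105 to +60 mm), 12 mm thick, with two steel rails and end stops to 42 mm height. Origin at bench height under the middle of the rails; the carriage slides along the jig's y axis.
- carriage (a joint): Travel of the carriage in m, 0 to 0.13, growing towards the jig's +y. It has about 3 N of friction and stays where it is left. The carriage is a plywood sled 230 mm long and 90 mm wide, top 48 mm above the bench, carrying a dark wooden guitar bridge blank (36 x 135 mm, top 58 mm above the bench).
- carriage_knob (a point): Upright round black knob on the -y end of the carriage, 22 mm in diameter (steel neck below it), standing from 48 to 90 mm above the bench; this point is on its axis, 73 mm above the bench. It is 120 mm from the cross, along the slide.
- cross (a point): Pencil cross on a 16 mm square of pale tape on the top of the bridge blank, the sixth in line after five dark pin holes; this point is the middle of the cross, 58 mm above the bench. A brass blade on the +x edge of the carriage stands in line with it.
- frame: Grey C-shaped frame at one side of the jig: 26 x 30 mm column on the jig's -x side, arm reaching over the slide to hold the punch. Origin on the jig's base plate (12 mm above the bench) straight under the punch; arm's top 110 mm, brass guide of the punch 118 mm above the bench. Where it stands along the slide differs from run to run.
- punch (a joint): How far the punch is down, in m: 0 up, 0.016 fully down on its stop. A spring pushes it back up (4 N at the start, about 8 N fully down).
- punch_top (a point): Middle of the top of the punch's round steel head, 30 mm in diameter and 12 mm thick; 152 mm above the bench when up, 136 mm when fully down. The punch moves straight down.
- punch_tip (a point): Point of the punch, straight under its head, 76 mm above the bench when up, 60 mm when fully down (2 mm over the bridge blank).
- mallet: Mallet, about 0.26 kg: wooden handle 18 mm wide (y), 22 mm high (z), from x -140 to +50 mm; cylindrical head 40 mm in diameter, 70 mm long, pale nylon faces, axis along z at x +55 mm. Origin on the handle's axis, 55 mm from the head's axis: grip here (the centre of mass is 20 mm towards the head). Stored it lies level, z up, lower face of the head on the rest's board, origin 43 mm above the bench.
- mallet_face (a point): Middle of the lower striking face of the mallet's head, at x +55, z -35 mm in the mallet's frame.
- rest: Fixed wooden mallet rest: board 260 x 85 x 8 mm; two fences 14 mm high, 52 mm apart across y, at x +30 to +80 mm for the 40 mm head; at x -115 mm a post with an open notch for the handle, 30 mm wide, floor 32 mm and cheeks 52 mm above the bench. Origin at bench height; the stored mallet's origin lies 43 mm above it, its x axis along the rest's x.
- hammer: Bystander, not needed, leave it alone: steel-headed hammer with a wooden handle, lying flat near the right edge.
- glue: Bystander, not needed, leave it alone: white plastic glue bottle, 56 mm wide, 150 mm tall, standing.
- jar: Bystander, not needed, leave it alone: amber glass jar with a steel lid, 64 mm wide, 75 mm tall.
- sander: Bystander, not needed, leave it alone: wooden sanding block 120 x 55 x 35 mm with a cork sole.
- screwdriver: Bystander, not needed, leave it alone: screwdriver lying on the bench.
- brush: Bystander, not needed, leave it alone: small brush lying on the bench.
- solder: Bystander, not needed, leave it alone: bare aluminium puck 50 mm wide, 40 mm tall.
There are look-alikes about, which are no part of the job. What is shaped like the mallet but turquoise is not meant.

How it is judged:
By the outcome, as a careful person would: the job done as asked, in the order asked, and still so for the second after the job is handed in, with the robot touching nothing.
It also fails if it takes over 58 s, if anything falls off the work surface, if the arm or the gripper's body presses on something with over 40 N, if the wrist force passes 120 N, or if a joint passes its speed limit or range.

## Working session

There is one attempt and no reset: what is moved stays moved. The work goes in short steps, Python scripts to look and compute and a shell command to move; the robot and the scene stay as the last step left them, time stands still between calls to the robot, and variables do not carry over. Pictures are saved under pics/ and viewed, at most 10 in all, crops included, and the job is handed in when it is done.

```bash
mkdir -p pics; cat > h.py <<'E'
import numpy as np, cv2
from workcell import sensors, imaging, order, spotter
from scipy.spatial.transform import Rotation as Ro
def ray(cam,px,obs=None):
    c=imaging.calibration(cam); K=np.array(c["mtx"]); d=np.linalg.inv(K)@[px[0],px[1],1]
    if cam=="wrist":
        T=np.array(c["tool_from_camera"]); R=Ro.from_quat(obs["ee_rot"]).as_matrix()
        return R@T[:3,3]+obs["position"], R@T[:3,:3]@d
    R=np.array(c["R"]);t=np.array(c["t"]).ravel(); return -R.T@t, R.T@d
def atz(cam,px,z,obs=None):
    o,d=ray(cam,px,obs); return o+d*(z-o[2])/d[2]
def proj(cam,X,obs=None):
    c=imaging.calibration(cam);K=np.array(c["mtx"]);X=np.array(X,float)
    if cam=="wrist":
        T=np.array(c["tool_from_camera"]);R=Ro.from_quat(obs["ee_rot"]).as_matrix()
        p=T[:3,:3].T@(R.T@(X-obs["position"])-T[:3,3])
    else: p=np.array(c["R"])@X+np.array(c["t"]).ravel()
    u=K@p; return u[:2]/u[2]
E
python3 - <<'E'
from h import *
np.set_printoptions(precision=4,suppress=True)
o=sensors.get_obs(); print(o)
for c in ("top","scene"):
    im=imaging.camera(c); cv2.imwrite(f"pics/{c}0.png",im if c=="scene" else cv2.resize(im,(800,600)))
Z=dict(carriage_knob=.09,cross=.058,frame=.11,punch_top=.152,mallet=.05,mallet_face=.05,rest=.008,carriage=.048,jig=.012)
for c in("top","scene"):
    for k,z in Z.items():
        print(c,k,[(np.round(r["pixel"]),round(r["conf"],2),atz(c,r["pixel"],z)[:2]) for r in spotter.look_for(k,c)[:3]])
E
```

```text
{'clock': 0.0, 'joint_pos': array([-1.2016,  0.3329, -0.0647,  1.461 ,  0.0216,  1.3499, -0.0885]), 'joint_velocities': array([ 0.0013, -0.0012, -0.0005,  0.0011, -0.0001,  0.0011, -0.0016]), 'tau': array([ -0.0002, -62.543 ,   0.0491, -39.1616,   0.0163,   0.0097,
         0.    ]), 'position': array([0.2385, 0.5773, 0.2475]), 'ee_rot': array([ 0.1946,  0.9809, -0.0007, -0.0001]), 'ft_force': array([-0.2259, -0.0587, -0.0142]), 'torque': array([-0.0099,  0.0251,  0.0157]), 'grasp_force': 0.0, 'grip_width': 0.9981338136870355}
top carriage_knob [(array([239., 185.]), 0.67, array([0.5397, 0.0868]))]
top cross [(array([236., 188.]), 0.74, array([0.5373, 0.0987]))]
top frame [(array([209., 209.]), 0.87, array([0.471 , 0.1697]))]
top punch_top [(array([200., 188.]), 0.57, array([0.5247, 0.1859]))]
top mallet [(array([362., 194.]), 0.98, array([ 0.5141, -0.2672])), (array([383., 301.]), 0.93, array([ 0.2059, -0.3161]))]
top mallet_face [(array([382., 306.]), 0.98, array([ 0.1926, -0.3107])), (array([200., 191.]), 0.5, array([0.5311, 0.204 ]))]
top rest [(array([353., 201.]), 0.97, array([
[... 635 characters left out ...]
5396, 0.1767]))]
scene mallet [(array([195., 230.]), 0.75, array([ 0.5367, -0.267 ])), (array([203., 155.]), 0.73, array([ 0.2442, -0.31  ])), (array([129., 234.]), 0.54, array([ 0.58  , -0.4527]))]
scene mallet_face [(array([195., 234.]), 0.95, array([ 0.5515, -0.2625])), (array([207., 156.]), 0.74, array([ 0.2461, -0.2963]))]
scene rest [(array([200., 237.]), 0.83, array([ 0.5326, -0.2575]))]
scene carriage [(array([322., 249.]), 0.92, array([0.5485, 0.1078])), (array([201., 279.]), 0.72, array([ 0.6939, -0.2105])), (array([194., 235.]), 0.68, array([ 0.5558, -0.265 ]))]
scene jig [(array([130., 233.]), 0.62, array([ 0.5532, -0.4665])), (array([334., 250.]), 0.61, array([0.5219, 0.1451]))]
```

View pics/top0.png

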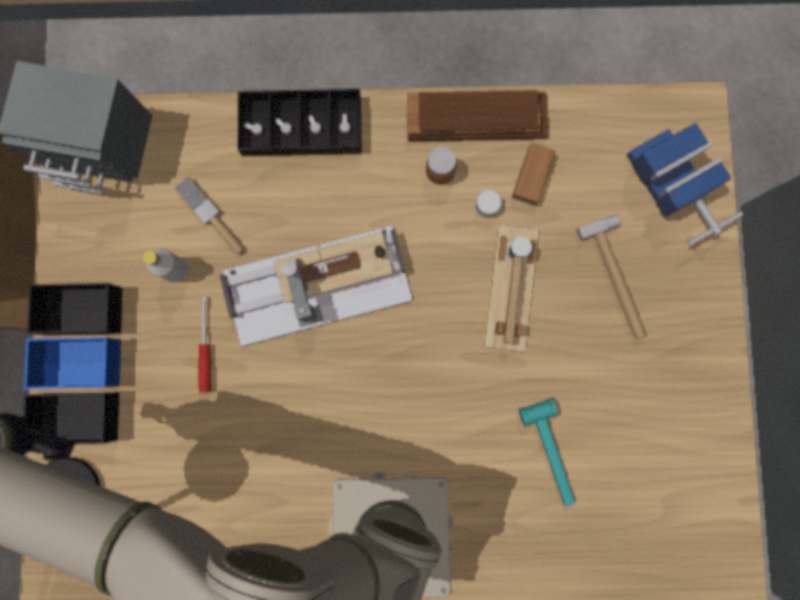

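View pics/scene0.png

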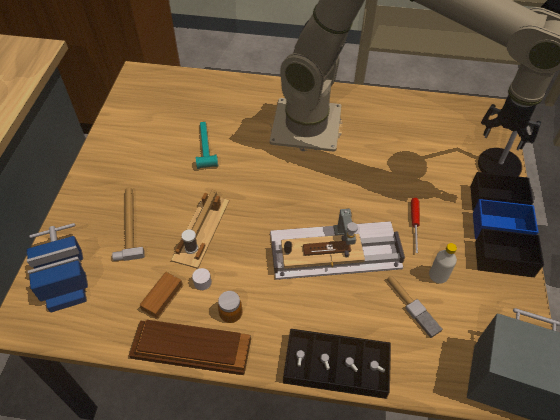

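The top view (800x600) shows the jig with its knob at (380,252), the punch at (290,265) and the frame column at (305,310).

Things that could be taken for the mallet:
- (518,285): lying on the wooden rest, with a pale-faced head
- (548,455): the turquoise look-alike
- (612,275): the steel hammer

By the description I choose the one on the rest. I will check it in a close crop.

```bash
cat >> h.py <<'E'
def go(pos,yaw_y,tilt=None):
    """shift/turn in tool axes to bring TCP to pos, pointing down, tool y at world angle yaw_y (deg)"""
    o=sensors.get_obs(); R=Ro.from_quat(o["ee_rot"])
    a=np.radians(yaw_y); y=np.array([np.cos(a),np.sin(a),0]); z=np.array([0,0,-1.]); x=np.cross(y,z)
    G=Ro.from_matrix(np.c_[x,y,z])
    print("shift",np.round(R.inv().apply(np.array(pos)-o["position"]),4),"turn",np.round((R.inv()*G).as_rotvec(),4),"pos",np.round(o["position"],4),"yawy",np.degrees(np.arctan2(*R.apply([0,1,0])[1::-1])),"t",o["clock"])
E
python3 - <<'E'
from h import *
np.set_printoptions(precision=4,suppress=True)
print(imaging.calibration("wrist"))
go([0.45,0.10,0.33],104)
go([0.45,0.10,0.33],90)
E
```

```text
{'mtx': array([[370.7499,   0.    , 275.2075],
       [  0.    , 370.7499, 211.7985],
       [  0.    ,   0.    ,   1.    ]]), 'tool_from_camera': array([[-0.0011, -0.9556, -0.2945,  0.0755],
       [ 1.    , -0.0014,  0.0007, -0.0003],
       [-0.0011, -0.2945,  0.9556, -0.1272],
       [ 0.    ,  0.    ,  0.    ,  1.    ]])}
shift [-0.3777 -0.3607 -0.0817] turn [ 0.0001 -0.     -0.6362] pos [0.2387 0.5776 0.2483] yawy 67.54901690571126 t 1.0
shift [-0.3777 -0.3607 -0.0817] turn [ 0.0001 -0.     -0.3918] pos [0.2387 0.5776 0.2483] yawy 67.54901690571126 t 1.0
```

```bash
python3 -m inch '[[[-0.47,-0.32,-0.05,0,0,1.4,-1],[-0.47,-0.32,-0.05,0,0,1.4,-1],[-0.47,-0.32,-0.05,0,0,1.4,-1],[-0.47,-0.32,-0.05,0,0,1.4,-1],[-0.47,-0.32,-0.05,0,0,1.4,-1],[-0.47,-0.32,-0.05,0,0,1.4,-1],[-0.47,-0.32,-0.05,0,0,1.4,-1],[-0.47,-0.32,-0.05,0,0,1.4,-1],[-0.47,-0.32,-0.05,0,0,1.4,-1],[-0.47,-0.32,-0.05,0,0,1.4,-1]]]'
python3 - <<'E'
from h import *
go([0.60,0.11,0.28],-76)
E
```

```text
clock: 2.0
position: [0.5129, 0.1595, 0.2927]
ee_rot: [0.782, 0.623, 0.001, -0.0]
ft_force: [1.0, 0.9, 0.4]
grip_width: 1.0
grasp_force: 0.0
shift [-0.0287  0.096   0.0127] turn [ 1.0e-04 -1.1e-03  1.1e+00] pos [0.5129 0.1595 0.2927] yawy -12.976842401826262 t 2.0
```

```bash
python3 -m inch '[[[0,0.07,0.013,0,0,1.1,-1],[0,0.07,0.013,0,0,1.1,-1],[0,0.07,0.013,0,0,1.1,-1],[0,0.07,0.013,0,0,1.1,-1],[0,0.07,0.013,0,0,1.1,-1],[0,0.07,0.013,0,0,1.1,-1],[0,0.07,0.013,0,0,1.1,-1],[0,0.07,0.013,0,0,1.1,-1],[0,0.07,0.013,0,0,1.1,-1]]]'
python3 - <<'E'
from h import *
np.set_printoptions(precision=4,suppress=True)
go([0.60,0.11,0.28],-76)
o=sensors.get_obs(); im=imaging.camera("wrist"); cv2.imwrite("pics/w1.png",im)
for k,z in dict(carriage_knob=.09,cross=.058,punch_top=.152,punch_tip=.076,frame=.11).items():
    print(k,[(np.round(r["pixel"]),round(r["conf"],2),atz("wrist",r["pixel"],z,o)[:2]) for r in spotter.look_for(k,"wrist")[:3]])
t=imaging.camera("top"); cv2.imwrite("pics/topcrop.png",cv2.resize(t[140:260,320:470],(750,600),interpolation=cv2.INTER_CUBIC))
E
```

```text
clock: 2.9
position: [0.5804, 0.1462, 0.2791]
ee_rot: [0.992, 0.124, 0.0, -0.0]
ft_force: [0.2, -0.7, -0.8]
grip_width: 1.0
grasp_force: 0.0
shift [ 0.0101  0.0399 -0.0009] turn [-0.     -0.0001  0.005 ] pos [0.5804 0.1462 0.2791] yawy -75.71431595498319 t 2.9
carriage_knob [(array([312., 213.]), 0.78, array([0.5659, 0.1087]))]
cross [(array([314., 210.]), 0.73, array([0.5598, 0.1021]))]
punch_top [(array([212., 258.]), 0.83, array([0.5302, 0.1821]))]
punch_tip [(array([215., 257.]), 0.97, array([0.4955, 0.1856])), (array([  8., 128.]), 0.57, array([0.5715, 0.3848])), (array([273., 213.]), 0.27, array([0.5526, 0.142 ]))]
frame [(array([225., 274.]), 0.63, array([0.4976, 0.1715]))]
```

View pics/w1.png

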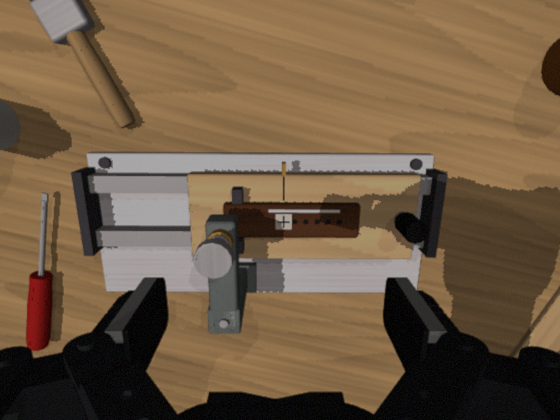

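View pics/topcrop.png

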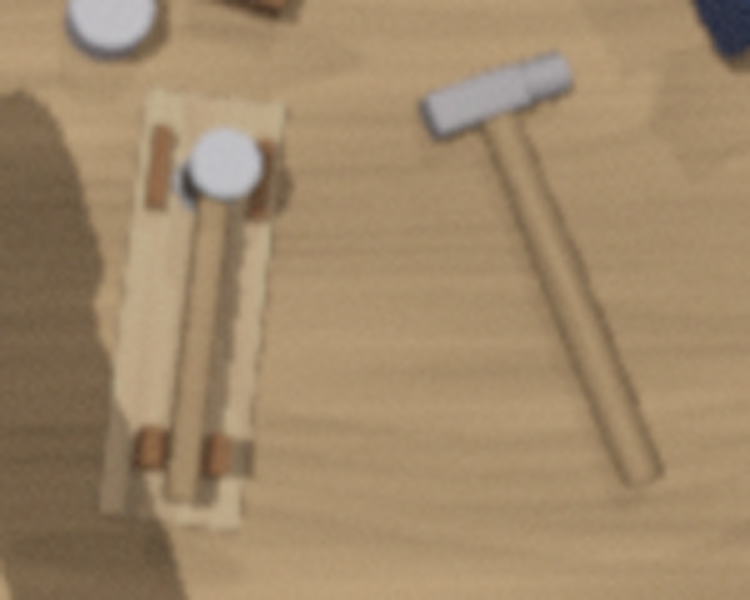

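The wrist picture shows the cross on its pale tape at about (283,222), the brass blade at (284,170), the knob near (410,227) and the punch head at (213,259). The crop shows the wooden mallet with pale faces lying in its rest, which is the right one.

```bash
python3 - <<'E'
from h import *
np.set_printoptions(precision=4,suppress=True)
o=sensors.get_obs(); im=imaging.camera("wrist"); cv2.imwrite("pics/w2.png",im)
g=cv2.cvtColor(im,cv2.COLOR_BGR2GRAY)
m=(g[205:240,265:300]>150).astype(np.uint8); print(np.array(cv2.connectedComponentsWithStats(m)[2]))
cr=np.vstack([np.hstack([cv2.resize(im[190:270,a:a+80],(400,400),interpolation=cv2.INTER_CUBIC) for a in (180,370)])]);cv2.imwrite("pics/c2.png",cr)
for p,z in(((88,154),.012),((433,154),.012),((283,222),.058),((213,259),.152),((284,170),.05)):print(p,atz("wrist",p,z,o))
print(o["position"])
E
```

```text
[[   0    0   35   35 1060]
 [   4    5   31    2   62]
 [  11   10    7    6   34]
 [  19   10    7   14   69]]
(88, 154) [0.5484 0.3435 0.012 ]
(433, 154) [ 0.6388 -0.0115  0.012 ]
(283, 222) [0.5406 0.1283 0.058 ]
(213, 259) [0.5298 0.1813 0.152 ]
(284, 170) [0.5899 0.14   0.05  ]
[0.5804 0.146  0.2791]
```

View pics/c2.png

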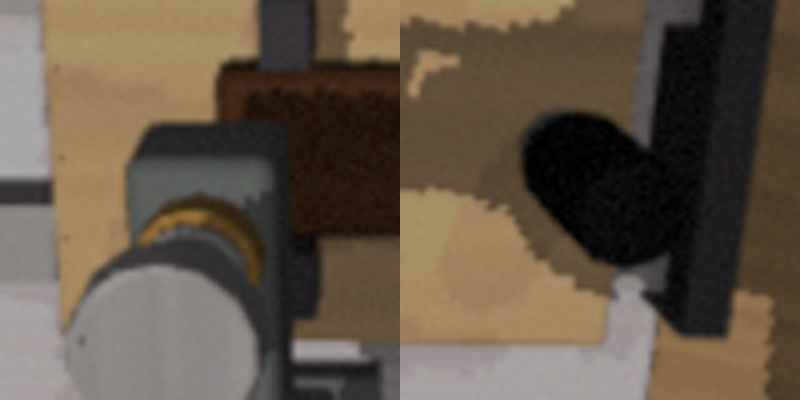

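```bash
python3 - <<'E'
from h import *
np.set_printoptions(precision=4,suppress=True)
o=sensors.get_obs()
print(proj("wrist",[.5702,.012,.09],o),atz("wrist",(418,233),.09,o),atz("wrist",(212.8,261.5),.152,o))
go([0.5702,0.012,0.15],-75.7)
E
```

```text
[415.7953 233.3284] [0.571  0.0102 0.09  ] [0.5277 0.1811 0.152 ]
shift [-0.0431  0.1273  0.1291] turn [-0.0002 -0.0001  0.0007] pos [0.5804 0.146  0.2791] yawy -75.66208054872313 t 3.3
```

```bash
python3 -m inch '[[[-0.02,0.05,0.03,0,0,0,-1],[-0.043,0.10,0.06,0,0,0,-1],[-0.043,0.128,0.10,0,0,0,-1],[-0.043,0.128,0.14,0,0,0,-1],[-0.043,0.128,0.17,0,0,0,-1],[-0.043,0.128,0.19,0,0,0,-1],[-0.043,0.128,0.201,0,0,0,-1],[-0.043,0.128,0.201,0,0,0,0.2],[-0.043,0.128,0.201,0,0,0,1],[-0.043,0.128,0.201,0,0,0,1]]]' 40
python3 -m inch '[[[0,0,0,0,0,0,1],[0,0,0,0,0,0,1],[0,0,0,0,0,0,1],[0,0,0,0,0,0,1],[0,0,0,0,0,0,1]]]'
```

```text
clock: 4.3
position: [0.5714, 0.0116, 0.0796]
ee_rot: [0.992, 0.125, 0.001, -0.0]
ft_force: [-0.5, 0.6, 0.8]
grip_width: 0.513
grasp_force: 0.0
clock: 4.8
position: [0.571, 0.0116, 0.0792]
ee_rot: [0.992, 0.125, 0.001, -0.0]
ft_force: [-1.3, 0.5, 6.9]
grip_width: 0.243
grasp_force: 38.9
```

```bash
python3 -m inch '[[[0,-0.007,0,0,0,0,1],[0,-0.014,0,0,0,0,1],[0,-0.021,0,0,0,0,1],[0,-0.028,0,0,0,0,1],[0,-0.035,0,0,0,0,1],[0,-0.042,0,0,0,0,1],[0,-0.049,0,0,0,0,1],[0,-0.054,0,0,0,0,1],[0,-0.054,0,0,0,0,1],[0,-0.054,0,0,0,0,1]]]'
python3 - <<'E'
from h import *
np.set_printoptions(precision=4,suppress=True)
o=sensors.get_obs(); im=imaging.camera("wrist"); print(o["position"],o["ee_rot"],o["clock"])
cv2.imwrite("pics/w3.png",im); u=proj("wrist",[.5277,.1811,.07],o);print(u)
for k in("cross","punch_tip"):print(k,[(r["pixel"],r["conf"]) for r in spotter.look_for(k,"wrist")[:2]])
E
```

```text
clock: 5.8
position: [0.5576, 0.0651, 0.0792]
ee_rot: [0.992, 0.125, 0.001, -0.001]
ft_force: [-0.8, 0.9, 7.2]
grip_width: 0.243
grasp_force: 40.2
[0.5576 0.0651 0.0792] [ 0.9921  0.1251  0.0009 -0.0007] 5.8
[-15.3656 288.7086]
cross [([139.6, 244.3], 0.88)]
punch_tip []
```

View pics/w3.png

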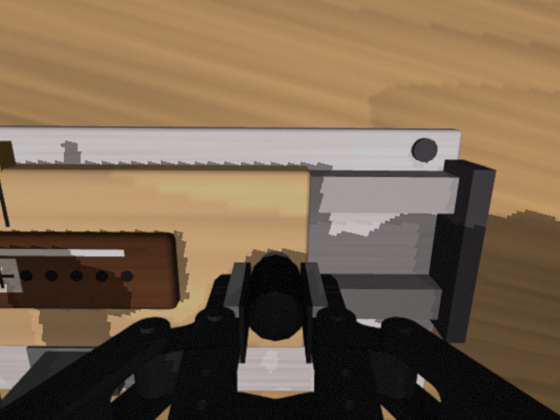

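```bash
python3 -m inch '[[[0,-0.054,0,0,0,0,-1],[0,0,0,0,0,0,-1],[0,0,0,0,0,0,-1],[0,0,0,0,0,0,-1]]]' --help 2>&1 | head -3 >/dev/null; python3 -c "
from h import *
go([.5576,.0651,.2],-75.7)"
```

```text
shift [ 2.000e-04 -1.000e-04 -1.208e-01] turn [-0.0012 -0.002   0.0011] pos [0.5576 0.0651 0.0792] yawy -75.63446025245322 t 5.95
```

That call was malformed (a stray argument) and was not executed: the clock and pose are unchanged. I'll now release and rise.

```bash
python3 -m inch '[[[0,0,0,0,0,0,-1],[0,0,0,0,0,0,-1],[0,0,0,0,0,0,-1],[0,0,0,0,0,0,-1],[0,0,-0.02,0,0,0,-1],[0,0,-0.06,0,0,0,-1],[0,0,-0.11,0,0,0,-1],[0.03,-0.04,-0.11,0,-0.15,0,-1],[0.06,-0.08,-0.1,0,-0.3,0,-1],[0.087,-0.12,-0.08,0,-0.45,0,-1]]]'
python3 -m inch '[[[0,0,0,0,-0.074,0,-1],[0,0,0,0,-0.074,0,-1],[0,0,0,0,-0.074,0,-1],[0,0,0,0,-0.074,0,-1]]]'
python3 - <<'E'
from h import *
np.set_printoptions(precision=4,suppress=True)
o=sensors.get_obs(); im=imaging.camera("wrist"); print(o["position"],o["ee_rot"],o["clock"])
cv2.imwrite("pics/w4.png",im)
for p in([.5277,.1811,.152],[.5277,.1811,.076],[.5277,.1811,.058],[.5703,.1921,.058]):print(proj("wrist",p,o))
for k in("cross","punch_tip","punch_top"):print(k,[(r["pixel"],r["conf"]) for r in spotter.look_for(k,"wrist")[:2]])
E
```

```text
clock: 6.95
position: [0.6052, 0.1809, 0.1708]
ee_rot: [0.975, 0.123, -0.186, 0.023]
ft_force: [1.4, 0.9, 0.9]
grip_width: 0.998
grasp_force: 0.0
clock: 7.35
position: [0.6044, 0.1771, 0.1697]
ee_rot: [0.967, 0.12, -0.221, 0.028]
ft_force: [-0.6, 0.0, 0.2]
grip_width: 0.998
grasp_force: 0.0
[0.6044 0.1771 0.1697] [ 0.9675  0.12   -0.2209  0.0278] 7.35
[234.8459 347.5349]
[243.4556 245.3953]
[244.9832 227.2731]
[240.8314 180.3138]
cross [([279.5, 203.8], 0.77)]
punch_tip [([235.8, 328.9], 0.67)]
punch_top [([234.3, 328.4], 0.86)]
```

View pics/w4.png

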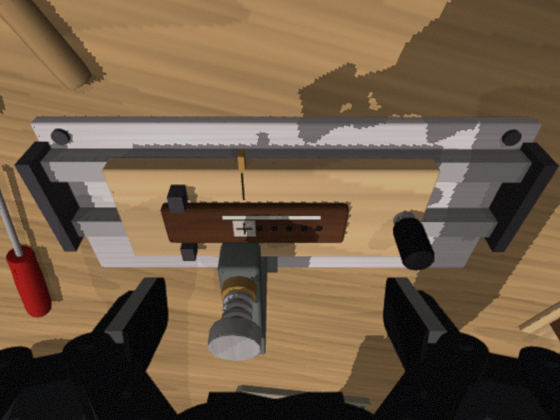

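The picture shows the cross at about (244,228), close to the predicted punch axis at (245,227). The head spans columns 209 to 260, and the tip is hidden behind the arm. I'll refine this numerically.

```bash
python3 - <<'E'
from h import *
np.set_printoptions(precision=4,suppress=True,linewidth=160)
o=sensors.get_obs(); im=cv2.imread("pics/w4.png")
g=cv2.cvtColor(im,cv2.COLOR_BGR2GRAY)
print(g[218:240,228:262])
for r in range(312,362,4): print(r,g[r,200:270:2])
J=np.array([-.247,.969,0]);X=np.array([.969,.247,0])
b=np.array([.5277,.1811,0])
for p,z in(((244.3,228),.058),((234.5,347.5),.152)):
    w=atz("wrist",p,z,o); print(p,w,(w-b)@J,(w-b)@X)
E
```

```text
[[190 190 190 190 190 188 188 188 189 190 190 189 191 190 188 187 177 135 106 104 104 105 105 104 106 106 104 105 105 107 106 108 106 107]
 [122 121 121 120 121 121 120 120 121 119 120 121 119 120 119 122 108  73  63  66  63  67  65  65  65  68  67  65  65  65  67  65  65  66]
 [ 54  53  52  55  70  94  93  94  95  94  94  96  94  95  96  98  87  66  68  66  67  65  64  63  65  65  57  36  26  29  24  25  26  29]
 [ 43  42  42  49  99 153 157 157 159 157 157 155 153 153 157 142  98  92  94  92  91  92  89  85  86  87  79  39  25  25  20  29  22  26]
 [ 49  46  48  51 100 160 173 176 178 176 176 173 174 171 164 130  90  96  97  96  99 105 106  99  94  95  84  44  22  24  25  25  26  24]
 [ 48  46  46  52  94 153 176 175 178 176 177 176 169 171 149  86  59  86  99  97  99 109 110 104  96  96  83  47  29  23  25  28  27  28]
 [ 51  46  48  51  85 144 176 174 173 173 173 174 174 170 147  77  38  78 107 108 109 111 109 104  97  93  86  55  23  25  26  25  29  23]
 [ 53  49  50  53  79 136 174 171 169 170 174 173 173 170 154  85  52  91 108 111 110 107 104  98  98  97  89  55  29  26  17  
[... 3319 characters left out ...]
45 144 144 144 151 153 150 153 155 156 154 153 152 154 153 153 154 157 159 152  86 101  73 135 138]
352 [135 136 137 134 131 129 140 142 141 145 147 148 157 153 153 151 149 153 157 158 155 152 151 151 153 151 156 156 157 147 108 101  80 134 134]
356 [127 129 130 129 129 135 134 138 147 154 158 157 157 156 152 152 151 152 155 156 154 151 152 152 153 153 154 142 129 127 131 134 136 137 138]
360 [132 132 134 137 135 136 134 133 135 133 130 131 133 135 136 138 141 146 147 147 145 145 143 139 141 141 141 140 138 140 138 139 136 133 135]
(244.3, 228) [0.5264 0.1823 0.058 ] 0.0014786039153648807 -0.000997584810782497
(234.5, 347.5) [0.5274 0.1821 0.152 ] 0.0010353463943447389 -7.460160234295482e-05
```

```bash
python3 - <<'E'
from h import *
np.set_printoptions(precision=4,suppress=True)
h=atz("top",(365,173),.078);t=atz("top",(356.6,230),.054);d=h-t;print(h,t,np.degrees(np.arctan2(d[1],d[0])))
go([.52,-.25,.28],-95)
E
```

```text
[ 0.5707 -0.2734  0.078 ] [ 0.4092 -0.247   0.054 ] -9.281863525085738
shift [-0.216   0.3942 -0.0183] turn [0.0755 0.4459 0.3296] pos [0.604  0.1779 0.1695] yawy -75.78757352264525 t 7.55
```

```bash
python3 -m inch '[[[-0.01,0.01,-0.04,0.01,0.1,0.07,-1],[-0.05,0.05,-0.05,0.03,0.2,0.14,-1],[-0.08,0.1,-0.05,0.05,0.3,0.2,-1],[-0.11,0.15,-0.04,0.07,0.4,0.3,-1],[-0.14,0.2,-0.02,0.076,0.446,0.36,-1],[-0.16,0.25,-0.02,0.076,0.446,0.38,-1],[-0.19,0.3,-0.018,0.076,0.446,0.38,-1],[-0.21,0.35,-0.018,0.076,0.446,0.38,-1],[-0.216,0.394,-0.018,0.076,0.446,0.38,-1],[-0.216,0.394,-0.018,0.076,0.446,0.38,-1]]]'
python3 -m inch '[[[0,0,0,0,0,0,-1],[0,0,0,0,0,0,-1],[0,0,0,0,0,0,-1]]]'
python3 - <<'E'
from h import *
np.set_printoptions(precision=4,suppress=True)
o=sensors.get_obs(); im=imaging.camera("wrist"); print(o["position"],o["ee_rot"],o["clock"])
cv2.imwrite("pics/w5.png",im)
for k in("mallet","mallet_face","rest"):print(k,[(r["pixel"],r["conf"]) for r in spotter.look_for(k,"wrist")[:2]])
E
```

```text
clock: 8.55
position: [0.5194, -0.252, 0.2804]
ee_rot: [0.998, -0.068, 0.002, 0.005]
ft_force: [0.6, -0.2, -0.1]
grip_width: 1.001
grasp_force: 0.0
clock: 8.85
position: [0.5205, -0.2483, 0.279]
ee_rot: [0.998, -0.067, 0.001, 0.005]
ft_force: [-0.0, 0.1, -1.1]
grip_width: 0.996
grasp_force: 0.0
[ 0.5205 -0.2483  0.279 ] [ 0.9977 -0.067   0.0005  0.0053] 8.85
mallet [([352.0, 380.5], 0.85), ([288.8, 171.5], 0.67)]
mallet_face [([352.8, 381.4], 0.87), ([291.9, 170.0], 0.81)]
rest [([282.5, 169.5], 0.8), ([293.8, 173.9], 0.17)]
```

View pics/w5.png

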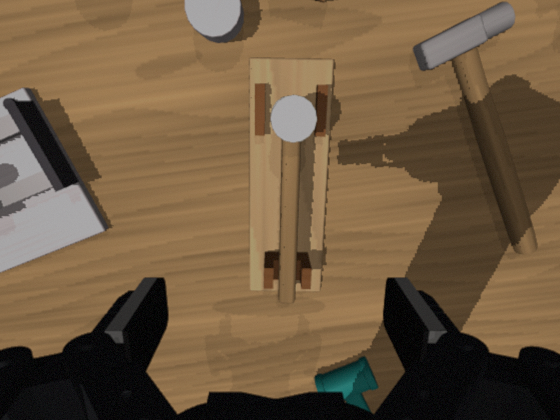

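The picture shows the mallet's head at (294,119), its handle end at (287,300) between the notch cheeks, and the turquoise one at (350,385), which I leave alone.

```bash
python3 - <<'E'
from h import *
np.set_printoptions(precision=4,suppress=True)
o=sensors.get_obs()
h=atz("wrist",(294,119),.078,o);t=atz("wrist",(287.3,301),.054,o);d=(h-t)[:2];n=np.linalg.norm(d)
a=np.degrees(np.arctan2(d[1],d[0]));print(h,t,n,a)
# rest board edges
for p in((250,60),(333,60),(250,290),(321,290)):print(atz("wrist",p,.008,o))
m=h[:2]-d/n*.055;print("origin",m)
go([*m,.10],a-90)
E
```

```text
[ 0.5753 -0.274   0.078 ] [ 0.3864 -0.2454  0.054 ] 0.1910517837708703 -8.595268837292299
[ 0.6338 -0.2409  0.008 ]
[ 0.6227 -0.3231  0.008 ]
[ 0.3802 -0.2014  0.008 ]
[ 0.3683 -0.286   0.008 ]
origin [ 0.5209 -0.2658]
shift [0.0022 0.0154 0.1792] turn [ 0.0111 -0.0016  0.0166] pos [ 0.5207 -0.2483  0.279 ] yawy -97.64352147881719 t 9.05
```

```bash
python3 -m inch '[[[0.002,0.0155,0.05,0.011,0,0.017,-1],[0.002,0.0155,0.1,0.011,0,0.017,-1],[0.002,0.0155,0.14,0.011,0,0.017,-1],[0.002,0.0155,0.165,0.011,0,0.017,-1],[0.002,0.0155,0.18,0.011,0,0.017,-1],[0.002,0.0155,0.18,0.011,0,0.017,-1],[0.002,0.0155,0.18,0.011,0,0.017,-1]]]'
python3 -c "
from h import *
go([.5209,-.2658,.041],-98.6)"
```

```text
clock: 9.75
position: [0.5209, -0.2674, 0.1005]
ee_rot: [0.997, -0.076, 0.001, 0.001]
ft_force: [0.8, 0.2, 0.6]
grip_width: 1.005
grasp_force: 0.0
shift [-0.0004 -0.0017  0.0595] turn [ 0.0011 -0.0029 -0.0021] pos [ 0.5209 -0.2674  0.1005] yawy -98.71818080904467 t 9.75
```

```bash
python3 -m inch '[[[0,-0.0015,0.025,0,0,0,-1],[0,-0.0015,0.045,0,0,0,-1],[0,-0.0015,0.057,0,0,0,-1],[0,-0.0015,0.0595,0,0,0,-1],[0,-0.0015,0.0595,0,0,0,-1],[0,-0.0015,0.0595,0,0,0,0.2],[0,-0.0015,0.0595,0,0,0,0.6],[0,-0.0015,0.0595,0,0,0,1],[0,-0.0015,0.0595,0,0,0,1],[0,-0.0015,0.0595,0,0,0,1]]]' 80
python3 -m inch '[[[0,0,0,0,0,0,1],[0,0,0,0,0,0,1],[0,0,0,0,0,0,1],[0,0,0,0,0,0,1]]]'
python3 -c "
from h import *
go([.5209,-.2658,.15],-98.6)
im=imaging.camera('wrist');cv2.imwrite('pics/w6.png',im)"
```

```text
clock: 10.75
position: [0.5207, -0.266, 0.0402]
ee_rot: [0.997, -0.076, 0.001, 0.0]
ft_force: [-0.1, -0.0, -2.2]
grip_width: 0.197
grasp_force: 78.0
clock: 11.15
position: [0.5207, -0.2659, 0.0401]
ee_rot: [0.997, -0.076, 0.001, 0.0]
ft_force: [0.0, 0.6, 5.4]
grip_width: 0.2
grasp_force: 78.9
shift [ 4.000e-04 -1.000e-04 -1.099e-01] turn [ 0.0007 -0.002  -0.0024] pos [ 0.5207 -0.2659  0.0401] yawy -98.73827474972413 t 11.15
```

```bash
python3 -m inch '[[[0,0,-0.01,0,0,0,1],[0,0,-0.03,0,0,0,1],[0,0,-0.06,0,0,0,1],[0,0,-0.1,0,0,0,1],[0,0,-0.14,0,0,0,1],[0,0,-0.18,0,0,0,1],[0,0,-0.21,0,0,0,1],[0,0,-0.22,0,0,0,1],[0,0,-0.22,0,0,0,1]]]' 120
python3 -m inch '[[[-0.005,-0.02,0,0,0,-0.02,1],[-0.015,-0.06,0,0,0,-0.06,1],[-0.028,-0.105,0,0,0,-0.1,1],[-0.04,-0.15,0,0,0,-0.15,1],[-0.052,-0.195,0,0,0,-0.2,1],[-0.064,-0.24,0,0,0,-0.25,1],[-0.076,-0.285,0,0,0,-0.3,1],[-0.088,-0.33,0,0,0,-0.35,1],[-0.098,-0.37,0,0,0,-0.38,1],[-0.106,-0.4,0,0,0,-0.4,1]]]'
python3 -c "
from h import *
go([.4744,.1675,.26],-75.7)"
```

```text
clock: 12.1
position: [0.5203, -0.2658, 0.2604]
ee_rot: [0.997, -0.076, 0.001, 0.0]
ft_force: [0.2, -0.3, -3.0]
grip_width: 0.19
grasp_force: 117.2
clock: 13.1
position: [0.4743, 0.1486, 0.257]
ee_rot: [0.992, 0.125, -0.001, 0.001]
ft_force: [0.5, 0.1, -2.6]
grip_width: 0.195
grasp_force: 117.7
shift [ 0.0048 -0.0183 -0.0031] turn [0.0017 0.0023 0.0021] pos [0.4743 0.1486 0.257 ] yawy -75.58167114202085 t 13.1
```

```bash
python3 -m inch '[[[0.005,-0.018,0.01,0,0,0,1],[0.005,-0.018,0.02,0,0,0,1],[0.005,-0.018,0.03,0,0,0,1],[0.005,-0.018,0.03,0,0,0,1],[0.005,-0.018,0.03,0,0,0,1],[0.005,-0.018,0.03,0,0,0,1]]]'
python3 - <<'E'
from h import *
np.set_printoptions(precision=4,suppress=True)
go([.4744,.1675,.164],-75.7)
o=sensors.get_obs(); im=imaging.camera("wrist"); cv2.imwrite("pics/w7.png",im)
print(proj("wrist",[.5277,.1811,.152],o))
print([proj("wrist",o["position"]+Ro.from_quat(o["ee_rot"]).apply([.055,0,-.038]),o)])
E
```

```text
clock: 13.7
position: [0.4771, 0.1637, 0.2296]
ee_rot: [0.992, 0.123, 0.001, 0.0]
ft_force: [-0.4, 0.7, -2.7]
grip_width: 0.195
grasp_force: 117.7
shift [-0.0018 -0.0044  0.0656] turn [ 0.0011 -0.0017 -0.0036] pos [0.4771 0.1637 0.2296] yawy -75.90886516996937 t 13.7
[266.9791 139.1243]
[array([275.3645, 182.0111])]
```

View pics/w7.png

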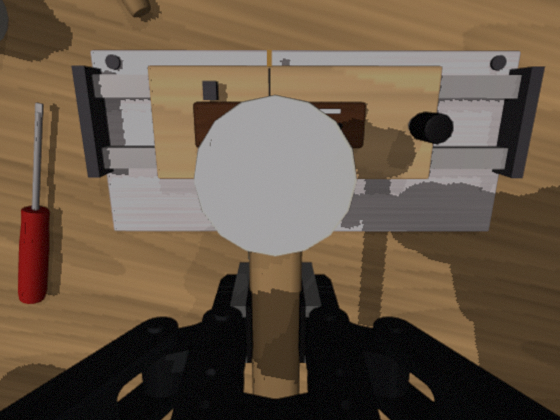

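The mallet head is centred at (275,176), roughly over the punch, and the handle is held straight. Now I strike.

```bash
python3 -m inch '[[[-0.003,-0.0045,0.01,0,0,0,1],[-0.003,-0.0045,0.02,0,0,0,1],[-0.003,-0.0045,0.03,0,0,0,1],[-0.003,-0.0045,0.034,0,0,0,1],[-0.003,-0.0045,0.036,0,0,0,1],[-0.003,-0.0045,0.036,0,0,0,1]]]'
python3 -c "
from h import *
go([.4733,.1672,.167],-75.7)"
```

```text
clock: 14.35
position: [0.4727, 0.1679, 0.193]
ee_rot: [0.992, 0.123, 0.0, 0.001]
ft_force: [-0.0, -0.6, -2.8]
grip_width: 0.194
grasp_force: 117.7
shift [0.0004 0.0008 0.026 ] turn [ 0.0015 -0.0008 -0.0022] pos [0.4727 0.1679 0.193 ] yawy -75.8280619990196 t 14.35
```

```bash
python3 -m inch '[[[0,0,0.008,0,0,0,1],[0,0,0.017,0,0,0,1],[0,0,0.0265,0,0,0,1],[0,0,0.0265,0,0,0,1]]]'
```

```text
clock: 14.75
position: [0.4736, 0.1684, 0.1666]
ee_rot: [0.992, 0.123, 0.002, 0.0]
ft_force: [0.4, 0.2, 4.3]
grip_width: 0.192
grasp_force: 119.8
```

```bash
python3 -m inch '[[[0,0,0.001,0,0,0,1],[0,0,0.002,0,0,0,1],[0,0,0.002,0,0,0,1]]]'
```

```text
clock: 15.05
position: [0.4735, 0.1684, 0.166]
ee_rot: [0.992, 0.123, 0.001, -0.0]
ft_force: [-6.8, -2.0, 16.2]
grip_width: 0.19
grasp_force: 121.7
```

The force jumped to 19 N with the motion stalled, so the punch is on its stop. I'll lift off now.

```bash
python3 -m inch '[[[0,0,-0.01,0,0,0,1],[0,0,-0.025,0,0,0,1],[0,0,-0.04,0,0,0,1],[0,0,-0.06,0,0,0,1],[0,0,-0.08,0,0,0,1],[0,0,-0.095,0,0,0,1],[0,0,-0.095,0,0,0,1],[0,0,-0.095,0,0,0,1]]]'
python3 - <<'E'
from h import *
go([.5207,-.2659,.26],-98.7)
im=imaging.camera("wrist"); cv2.imwrite("pics/w8.png",im)
def head(f):
    g=cv2.cvtColor(cv2.imread(f),cv2.COLOR_BGR2GRAY); m=((g>150)).astype(np.uint8)
    c=cv2.HoughCircles(cv2.GaussianBlur(g,(5,5),1),cv2.HOUGH_GRADIENT,1,100,param1=100,param2=25,minRadius=70,maxRadius=90); return None if c is None else c[0][:2]
print([head(f"pics/w{i}.png") for i in(6,7,8)])
E
```

```text
clock: 15.85
position: [0.4723, 0.1681, 0.2588]
ee_rot: [0.992, 0.123, 0.0, 0.001]
ft_force: [-0.4, 0.7, -3.1]
grip_width: 0.195
grasp_force: 118.8
shift [-0.0594  0.4326 -0.0006] turn [ 0.0014 -0.0005  0.3994] pos [0.4723 0.1681 0.2588] yawy -75.81596441587463 t 15.85
[array([[274.5, 177.5,  80.4]], dtype=float32), array([[275.5, 172.5,  81.6]], dtype=float32), array([[276.5, 181.5,  79.5]], dtype=float32)]
```

```bash
python3 -m inch '[[[-0.003,0.02,0,0,0,0.02,1],[-0.009,0.06,0,0,0,0.06,1],[-0.015,0.105,0,0,0,0.1,1],[-0.021,0.15,0,0,0,0.15,1],[-0.027,0.195,0,0,0,0.2,1],[-0.033,0.24,0,0,0,0.25,1],[-0.039,0.285,0,0,0,0.3,1],[-0.045,0.33,0,0,0,0.35,1],[-0.052,0.375,0,0,0,0.38,1],[-0.057,0.41,0,0,0,0.4,1]]]'
python3 -m inch '[[[0,0,0,0,0,0,1],[0,0,0,0,0,0,1],[0,0,0,0,0,0,1]]]'
python3 -c "
from h import *
go([.5207,-.2659,.1],-98.7)"
```

```text
clock: 16.9
position: [0.5166, -0.2468, 0.2595]
ee_rot: [0.997, -0.078, 0.0, 0.001]
ft_force: [0.3, 1.5, -2.5]
grip_width: 0.189
grasp_force: 118.8
clock: 17.2
position: [0.5176, -0.2425, 0.2595]
ee_rot: [0.997, -0.076, 0.0, 0.0]
ft_force: [-0.2, 1.0, -3.3]
grip_width: 0.187
grasp_force: 118.7
shift [0.0066 0.0226 0.1595] turn [ 0.0003 -0.0003  0.0003] pos [ 0.5176 -0.2425  0.2595] yawy -98.68565262661724 t 17.2
```

```bash
python3 -m inch '[[[0.003,0.01,0.02,0,0,0,1],[0.0065,0.0225,0.05,0,0,0,1],[0.0065,0.0225,0.09,0,0,0,1],[0.0065,0.0225,0.12,0,0,0,1],[0.0065,0.0225,0.145,0,0,0,1],[0.0065,0.0225,0.16,0,0,0,1],[0.0065,0.0225,0.16,0,0,0,1],[0.0065,0.0225,0.16,0,0,0,1],[0.0065,0.0225,0.16,0,0,0,1]]]'
python3 -c "
from h import *
go([.5207,-.2659,.0405],-98.7)"
```

```text
clock: 18.1
position: [0.5219, -0.2669, 0.1017]
ee_rot: [0.997, -0.076, 0.002, 0.001]
ft_force: [-0.5, -1.2, -2.5]
grip_width: 0.192
grasp_force: 118.9
shift [-0.0016 -0.0009  0.0612] turn [ 0.0009 -0.0038 -0.0002] pos [ 0.5219 -0.2669  0.1017] yawy -98.71323602761653 t 18.1
```

```bash
python3 -m inch '[[[-0.0013,-0.001,0.015,0,0,0,1],[-0.0013,-0.001,0.03,0,0,0,1],[-0.0013,-0.001,0.042,0,0,0,1],[-0.0013,-0.001,0.05,0,0,0,1],[-0.0013,-0.001,0.056,0,0,0,1],[-0.0013,-0.001,0.059,0,0,0,1],[-0.0013,-0.001,0.06,0,0,0,1],[-0.0013,-0.001,0.06,0,0,0,1]]]'
python3 -c "
from h import *
go([.5207,-.2659,.0402],-98.7)"
```

```text
clock: 18.9
position: [0.5197, -0.2658, 0.0408]
ee_rot: [0.997, -0.076, 0.0, 0.0]
ft_force: [-3.1, 0.9, 5.0]
grip_width: 0.19
grasp_force: 120.1
shift [ 0.001  -0.0001  0.0006] turn [ 0.0004 -0.0009 -0.001 ] pos [ 0.5197 -0.2658  0.0408] yawy -98.75960120695349 t 18.9
```

```bash
python3 -m inch '[[[0.001,0,0.0004,0,0,0,1],[0.001,0,0.0004,0,0,0,1],[0.001,0,0.0004,0,0,0,0.4],[0.001,0,0.0004,0,0,0,0],[0.001,0,0.0004,0,0,0,-1],[0.001,0,0.0004,0,0,0,-1],[0.001,0,0.0004,0,0,0,-1],[0.001,0,0.0004,0,0,0,-1],[0.001,0,0.0004,0,0,0,-1],[0.001,0,0.0004,0,0,0,-1]]]' 20
python3 -m inch '[[[0,0,-0.02,0,0,0,-1],[0,0,-0.05,0,0,0,-1],[0,0,-0.09,0,0,0,-1],[0,0,-0.13,0,0,0,-1],[0,0,-0.17,0,0,0,-1],[0,0,-0.21,0,0,0,-1],[0,-0.018,-0.239,0,0,0,-1],[0,-0.018,-0.239,0,0,0,-1],[0,-0.018,-0.239,0,0,0,-1],[0,-0.018,-0.239,0,0,0,-1]]]'
python3 - <<'E'
from h import *
o=sensors.get_obs(); w=imaging.camera("wrist"); t=imaging.camera("top")
cv2.imwrite("pics/w9.png",w)
print(o["position"],atz("wrist",(294,119),.078,o))
print(proj("wrist",[.5753,-.274,.078],o),proj("wrist",[.3864,-.2454,.054],o))
a=cv2.resize(w[40:320,200:380],(386,600)); b=cv2.resize(t[155:245,150:212+90],(400,236),interpolation=cv2.INTER_CUBIC)
c=np.zeros((600,790,3),np.uint8); c[:,:386]=a; c[:236,388:788]=b; cv2.imwrite("pics/f.png",c)
E
```

```text
clock: 19.9
position: [0.5209, -0.2658, 0.0398]
ee_rot: [0.997, -0.076, 0.001, 0.0]
ft_force: [-0.0, 0.3, 0.1]
grip_width: 0.998
grasp_force: 0.0
clock: 20.9
position: [0.5228, -0.2478, 0.2778]
ee_rot: [0.997, -0.076, -0.0, 0.0]
ft_force: [-0.7, -0.6, -0.1]
grip_width: 0.999
grasp_force: 0.0
[ 0.52282635 -0.24779863  0.27776753] [ 0.57698738 -0.27239555  0.078     ]
[296.12532811 120.7057188 ] [292.62783809 302.68842136]
```

View pics/f.png

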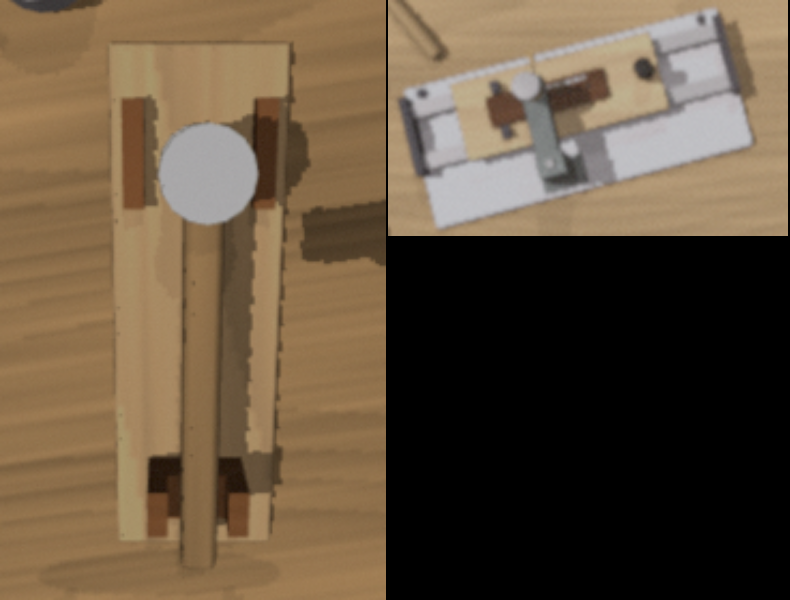

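The picture shows the mallet seated in its rest, with its head at (297,121) and tail at (292,305). Both are within 3 px of the original pose. The carriage is still under the punch and the gripper is clear.

```bash
python3 -c "
from h import *
print(order.hand_in())"
```

```text
the job is handed in; nothing more can be done
None
```

I set the carriage with the cross within about 0.5 mm of the punch axis by measurement (the tip itself was hidden from view), pressed the punch onto its stop with the mallet and lifted off, put the mallet back in its rest, and handed the job in at about 21 s.

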